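# Hang the parts basket in its groove on the drain rack

## Task

The rinsed fittings have to drain: take the wire basket by its black grip and hook it over the round bar of the drain rack at the left end, where the folded keeper edge above the bar is cut away, then slide it along the bar to the right, under the keeper edge, until its hook drops into the groove turned round the bar. Leave it hanging there on its own, level and still, with both fittings in it. Do not tip the basket over on the way, and do not disturb the gauge, the tin or the oil bottle standing about.

Things in the scene. Friction and masses are not known exactly. Their poses are not given: they have to be found in the camera images.
- basket: Open wire basket of bright steel with a rigid hanger, 98 x 120 x 36 mm (x by y by z), about 0.55 kg loaded; it stands upright on the bench. Origin on the underside, below the hook: the basket reaches from x = -42 to +56 mm, y = -60 to +60 mm. Outside the middle of its -x wall a flat strap 20 mm wide rises to the black grip, whose top is 203 mm up
- hook (a point): Centre of the underside of the hook's crown, 155 mm above the basket's underside; this face rides on the bar. From the strap the 20 mm wide (y), 3.5 mm thick crown runs in +x: a square inverted U, 24 mm wide inside (x = -12 to +12 mm), +x leg 22 mm deep, -x leg 14 mm, both ending in flared lips 8 mm lower. Axes as the basket's
- grip (a point): Where to hold the black grip block on top of the strap: 46.5 mm to the -x side of the hook point and 29 mm above it. The block is 14 mm (basket x) by 22 mm (basket y) by 42 mm high; its bottom is 6 mm above the hook point, its top 48 mm. Axes as the basket's
- drain_rack: Fixed bench drain rack of bare sheet steel, 165 x 370 mm (x by y), 250 mm high. Origin: centre of the underside; x to the back of the rack, y along the bar to the left, z up. Drip pan 24 mm deep, end posts at y = +-175 mm with clamp blocks for the bar, splash back at x = +76 mm
- notch (a point): Top of the bar where to hook on: x = 0, y = +85, z = 224 mm of the rack, axes as the rack's. The bar is open above from y = +50 to +150 mm. To the right, from y = +50 to -175 mm, the keeper edge, folded forward from the splash back, covers the back half of the bar up to x = +3 mm; underside at z = 232.5 mm, its upturned rim 245 mm high
- bar (a point): Middle of the rack on the bar's axis (x = 0, y = 0, z = 215 mm of the rack; axes as the rack's). Round steel bar 18 mm thick along y. Its one groove is 26 mm long, 4.5 mm deep all round (core 9 mm): the hook sinks 4.5 mm in it. The bar is clamped wherever it was last set, so the groove's middle lies somewhere from y = -70 to -10 mm: look or feel for it
- transducer: Steel pressure transducer lying in the basket, 31 x 88 x 27 mm, 0.17 kg, its length along its y. Origin: centre of its underside
- coupling: Short hexagonal coupling lying in the basket, 25 x 42 x 22 mm. Origin: centre of its underside
- gauge: Bystander: black pressure gauge lying on its back on the bench, 83 x 50 x 34 mm. Origin: centre of its underside
- tin: Bystander: open round tin of sealing rings, 70 mm across, 20 mm high. Origin: centre of its underside
- bottle: Bystander: brown oil bottle with a red spout, 58 mm across, 180 mm high. Origin: centre of its underside

How it is judged:
By the outcome, as a careful person would: the job done as asked, in the order asked, and still so for the second after the job is handed in, with the robot touching nothing.
It also fails if it takes over 54 s, if anything falls off the work surface, if the arm or the gripper's body presses on something with over 40 N, if the wrist force passes 120 N, or if a joint passes its speed limit or range.

## Robot

A 6-joint arm with a two-finger parallel gripper is mounted at the origin on a cart in front of the work surface, level with it; the furniture and walls round the work are solid. World frame = base frame: x ahead of the robot, y to its left, z up, the work surface at z = 0. Lengths are in m, angles in rad, forces in N, time in s.
With the tool pointing down it reaches from about 0.275 to 0.85 m from the base axis. Payload 5.2 kg.
Tool frame: the origin (TCP) lies at the very end of the fingers, on their centre line; the grasp point (between the pads) lies 19 mm behind it; z points along the fingers, y is the line along which they close (so a half turn about z gives the same grasp; the last joint's range is limited). The gripper opens to 85 mm and grips with 20 to 120 N. Pads are 22 mm wide; open, the fingers measure 114 mm over their backs; the gripper's body (76 mm by 85 mm) begins 54 mm behind the grasp point. The pads swing forward as they close: fully open they stand 13 mm farther back than shut.
Start: joints at [1.008, 0.259, 1.535, -0, 1.348, -0.203], TCP at [0.194, 0.515, 0.231] pointing down, gripper open.
Joint ranges: [-3.14, 3.14], [-0.91, 2.08], [0.19, 2.58], [-1.22, 4.36], [0.22, 2.71], [-3.12, 3.12]. Speed limits (rad/s): [2.57, 2.57, 3.14, 3.14, 3.14, 3.14].

## Interface

Orientations are given as a unit quaternion [x, y, z, w].
In Python, from bench import readout, optics, env gives the robot as it stands.
- The arm moves only by the shell command python3 -m crank 'ROWS'. ROWS is JSON, a list of rows, each a list of 3 entries, a list of its own where there are three numbers: the opening, from -1 (shut) to 1 (fully open), then the shift along the world's x, y, z normalised to -1 to 1, where 1 is 0.15 m, then the turn about the world's z normalised to -1 to 1, where 1 is pi rad. A call has 1 to 5 rows; each row is the pose to reach, as a shift and turn from the pose commanded when the call began, turning the shorter way round; what a row does not reach only later rows make up. A row lasts 1/10 s, in which the tool goes at most 50 mm and 8.59 degrees, less where a joint would pass 70% of its speed; a pose out of reach is approached as far as the arm can. A call with a number of a shift or a turn outside -1 to 1 is refused whole. A call with a gripper value outside its range is refused whole. The fingers move at their own pace and stop on an object; the grip force is fixed at half the most. Time passes only in rows, so rows that repeat a pose let the fingers close. It gives the time, the measured TCP pose, the force, the opening and the grip force at its end, in the units of the state.
- readout.get_state(): the state, without advancing time (a new reading comes with each control period).
- optics.get_image(name): name is "scene" or "top" or "wrist"; returns the picture (384x512x3 uint8, red, green, blue); there is no depth.
- optics.camera_params(name): a dict with "vertical_fov" (degrees; the focal length in pixels is half the picture's height over the tangent of half this angle, whatever the lens; pixels are square), "cx", "cy" (the principal point, pixels), "k1" (the pictures are not rectified: a ray, as slopes to the right and down, at radius r is drawn at 1 + k1 r^2 times it, then the intrinsics apply), "R" (3x3) and "t" (3): a world point X has camera coordinates R X + t. Camera axes: x right, y down, z forward; pixel columns grow to the right and rows downward; lengths in m; the calibration is good to about 2 mm. A picture is of the moment at which its call begins: read the wrist's pose just before it. camera_params takes no time and is no camera call; for the wrist camera it gives the pose at the moment of the call.
- env.close_job(): hands the job in; it is judged then, once.
The state is a dict: "clock": time; "joints": joint angles; "joint_vel": joint speeds; "joint_efforts": joint torques, N m; "tool_pos": TCP position; "ee_rot": TCP orientation; "wrist_force": force on the tool from outside, world axes, zero at the start; "wrist_torque": the same for the moment, N m; "opening": finger opening in m; "grip_force": force on a finger pad.
Only numpy, scipy, OpenCV 4.12 (cv2) and the standard library are available. Lean on these libraries where they do the work, as an engineer would, in place of code of your own. Each camera call takes 0.05 s, during which the arm holds its last target. There are 200 camera calls.

## Working session

There is one attempt and no reset: what is moved stays moved. The work goes in short steps, Python scripts to look and compute and a shell command to move; the robot and the scene stay as the last step left them, time stands still between calls to the robot, and variables do not carry over. Pictures are saved under pics/ and viewed, at most 10 in all, crops included, and the job is handed in when it is done.

```bash
ls; mkdir -p pics
python3 - <<'E'
from bench import readout, optics
import cv2
for n in ["scene","top"]:
    im=optics.get_image(n); cv2.imwrite(f"pics/{n}0.png",im[:,:,::-1])
    print(n,optics.camera_params(n))
s=readout.get_state(); print(s)
E
```

```text
pics
scene {'vertical_fov': 57.89521876254404, 'cx': 250.9829080006108, 'cy': 191.9642777374137, 'k1': -0.01595988576375414, 'R': array([[-0.91210081, -0.409215  , -0.02480336],
       [-0.13999475,  0.36775691, -0.91932384],
       [ 0.38532271, -0.83504367, -0.39271933]]), 't': array([0.45753572, 0.20725486, 0.81126863])}
top {'vertical_fov': 52.19469637944156, 'cx': 254.70927214587553, 'cy': 200.89845788293457, 'k1': -0.04391535104342991, 'R': array([[ 0.00995264, -0.99991229, -0.00873802],
       [-0.99241794, -0.00880673, -0.12259315],
       [ 0.12250545,  0.00989189, -0.99241854]]), 't': array([-0.02433992,  0.52145685,  1.22839801])}
{'clock': 0.1, 'joints': array([ 1.00820411e+00,  2.59311885e-01,  1.53595797e+00, -1.22349581e-05,
        1.34798780e+00, -2.02813050e-01]), 'joint_vel': array([-5.82842248e-05, -2.24381657e-03, -3.59063823e-03, -1.15477292e-03,
        1.34387319e-03, -2.76696072e-04]), 'joint_efforts': array([ 2.22717405e-03, -4.46964741e+01, -2.91245216e+01,  2.09476946e-05,
        6.22770865e-03, -3.26978125e-05]), 'tool_pos': array([0.19337454, 0.51439157, 0.23054163]), 'ee_rot': array([ 1.78919541e-01,  9.83863357e-01, -7.74504980e-04, -3.05346594e-04]), 'wrist_force': array([-0.39785586, -0.56576376,  0.08893862]), 'wrist_torque': array([ 0.03907536, -0.00335491,  0.01098714]), 'grip_force': 0.0, 'opening': 0.08513742983358522}
```

View pics/scene0.png

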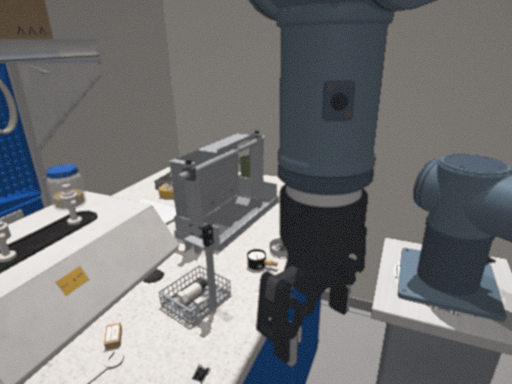

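View pics/top0.png

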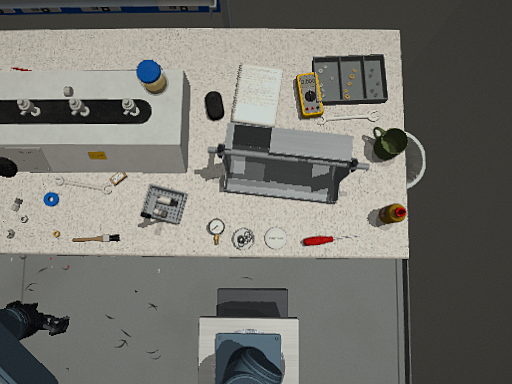

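The scene view shows the basket with its black grip around (208,235) and the rack behind it. In the top view the basket is at about (163,205), the rack at (225–350,125–200), the gauge at (216,230), the tin at (243,238) and the bottle at (395,213). I'll enlarge the top view next.

Run:
```python
import cv2
im=cv2.imread("pics/top0.png")
cv2.imwrite("pics/topc.png",cv2.resize(im[115:260,135:295],None,fx=5,fy=4.1*5/4.1,interpolation=cv2.INTER_CUBIC)[:600])
cv2.imwrite("pics/topd.png",cv2.resize(im[110:210,210:370],None,fx=5,fy=5,interpolation=cv2.INTER_CUBIC))
```

```text
(no output)
```

View pics/topc.png

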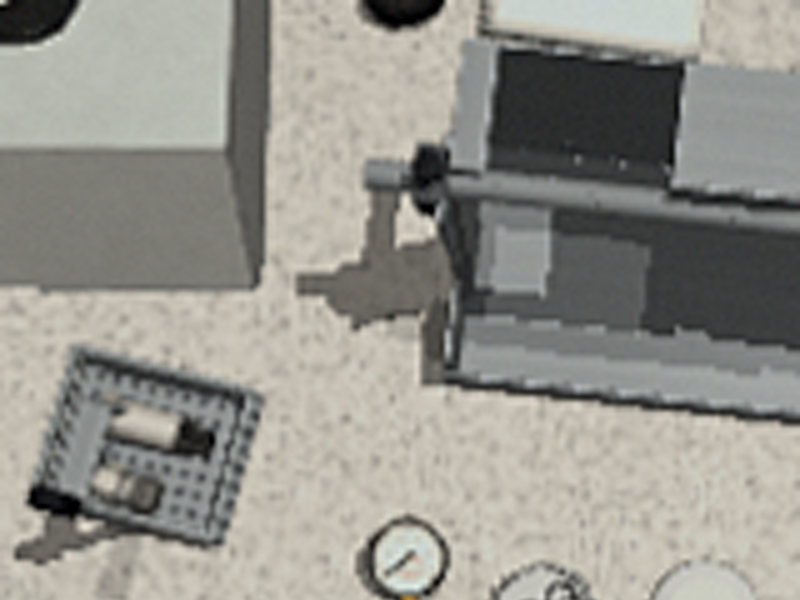

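View pics/topd.png

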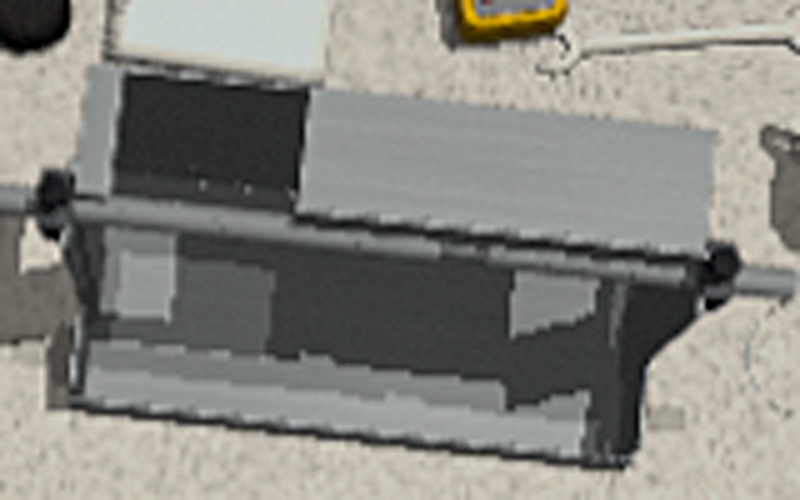

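The enlarged top views show:
- The grip is at about px (146,214). The basket wall below it faces the robot, so basket +x is close to world +x, yawed about -17°.
- The bar runs from (222,151) to (354,164).
- The keeper starts at about (269,152).
- A dark band on the bar near (298–308,160) may be the groove.

Next I'll turn these pixels into world positions.

```bash
cat > h.py <<'E'
import numpy as np, cv2
from bench import optics, readout
def K(p,h=384):
    f=h/2/np.tan(np.radians(p["vertical_fov"])/2); return f
def ray(p,uv):
    f=K(p); d=np.array([(uv[0]-p["cx"])/f,(uv[1]-p["cy"])/f]); s=d.copy()
    for _ in range(20): s=d/(1+p["k1"]*(s@s))
    w=p["R"].T@np.array([s[0],s[1],1]); return -p["R"].T@p["t"], w/np.linalg.norm(w)
def onz(p,uv,z):
    c,w=ray(p,uv); return c+w*(z-c[2])/w[2]
def proj(p,X):
    c=p["R"]@np.asarray(X)+p["t"]; s=c[:2]/c[2]; s=s*(1+p["k1"]*(s@s)); return s*K(p)+[p["cx"],p["cy"]]
def onplane(p,uv,P,n):
    c,w=ray(p,uv); return c+w*((np.asarray(P)-c)@n)/(w@n)
def tri(r1,r2):
    A=[];b=[]
    for c,w in (r1,r2):
        M=np.eye(3)-np.outer(w,w); A.append(M); b.append(M@c)
    return np.linalg.lstsq(np.vstack(A),np.hstack(b),rcond=None)[0]
E
python3 - <<'E'
from h import *
np.set_printoptions(precision=4,suppress=True)
p=optics.camera_params("top")
c=lambda u,v:(135+(u+.5)/5-.5,115+(v+.5)/5-.5)
d=lambda u,v:(210+(u+.5)/5-.5,110+(v+.5)/5-.5)
print("cam",-p["R"].T@p["t"])
for n,q,z in [("grip",c(55,497),.19),("bL-up rim",c(75,350),.036),("bR-up",c(262,395),.036),("bR-low",c(215,545),.036),("barL",d(130,207),.215),("barR",d(640,265),.215),
 ("keepL",d(297,213),.24),("keepR",d(700,252),.24),("clampL",d(55,203),.215),("clampR",d(722,272),.215),("gr1",d(440,252),.215),("gr2",d(490,256),.215),("panFL",d(75,405),.024),("panFR",d(630,465),.024)]:
    print(n,onz(p,q,z))
im=cv2.imread("pics/top0.png"); g=cv2.cvtColor(im,cv2.COLOR_BGR2GRAY).astype(int)
# grip blob
m=(g[205:222,138:156]<45); ys,xs=np.nonzero(m); print("grip blob",xs.min()+138,xs.max()+138,ys.min()+205,ys.max()+205,xs.mean()+138,ys.mean()+205)
print(g[205:222,138:156])
for u in range(225,350,3):
    vc=151+(u-222)*13/132; v0=int(vc)-4
    print(u,v0,g[v0:v0+10,u])
E
```

```text
cam [ 0.3673 -0.0319  1.2828]
grip [0.4623 0.2857 0.19  ]
bL-up rim [0.5714 0.3216 0.036 ]
bR-up [0.5429 0.1989 0.036 ]
bR-low [0.4459 0.2261 0.036 ]
barL [0.639  0.0335 0.215 ]
barR [ 0.6084 -0.2506  0.215 ]
keepL [ 0.63   -0.0591  0.24  ]
keepR [ 0.6103 -0.2783  0.24  ]
clampL [0.641  0.0755 0.215 ]
clampR [ 0.6049 -0.2963  0.215 ]
gr1 [ 0.6147 -0.1394  0.215 ]
gr2 [ 0.6127 -0.1672  0.215 ]
panFL [0.5555 0.0788 0.024 ]
panFR [ 0.5194 -0.281   0.024 ]
grip blob 141 151 212 218 145.5581395348837 215.02325581395348
[[185 193 195 194 177 141 138 119 136 143 134 144 144 138 146 155 125  72]
 [180 195 196 196 185 136 114 104  90 128 155 143 141 142 150 164 126  46]
 [185 192 196 192 177 139  86 120  96 105 150 143 138 143 150 148 102  45]
 [181 191 190 173 146 137  80 139 129 119 144 145 141 143 150 120 102 117]
 [180 190 184 172 123 110  81  93 130 145 144 141 144 145 150 119 138 179]
 [187 194 180 164 141  92  96  73 112 151 144 143 142 149 149 142 171 196]
 [195 200 184 137 107  66 108 122 119 150 146 144 146 150 133 143 185 196]
 [196 199 176  77  38  22  63  89  96 145 155 151 151 1
[... 2095 characters left out ...]

309 155 [156 106  37  43 112 139 122  88  59  54]
312 155 [156 133  80  42  49 117 135 100  64  43]
315 156 [171 125  34  45 123 143 107  67 105 137]
318 156 [158 108  32  40 105 137 120  85  89 126]
321 156 [157 134  77  32 101 141 132 101  65 108]
324 157 [175 130  34  45 100 129 109  69 107 137]
327 157 [159 109  34  42 107 141 121  86  89 126]
330 157 [161 139  78  41  50  98 124 104  63  52]
333 157 [161 178 137  33  44 119 145 113  80  74]
336 158 [172 129  33  43 101 138 102  63  62  41]
339 158 [141 109  79  43  43 113 137 106  71  36]
342 158 [163 181 137  36  44  96 129 118  82  44]
345 159 [172 130  32  44 103 142 131  98  64  38]
348 159 [155 128  75  45  55  59  66  73  53  38]
```

Bar yaw is about -5.5° and rack centre about (0.623,-0.110). The groove is near rack y = -43 mm. The grip is at about (0.460,0.285) and basket yaw about -14.5°. I'll move above the grip with the fingers set to close along basket x.

```bash
python3 -m crank '[[1,[0.1,-0.1,0.4],-0.046],[1,[0.4,-0.3,0.6],-0.093],[1,[0.7,-0.6,0.6],-0.14],[1,[1,-0.87,0.6],-0.186],[1,[1,-0.87,0.6],-0.233]]'; python3 -m crank '[[0.2,[0.3,-0.2,0],-0.046],[0.2,[0.6,-0.5,0],-0.093],[0.2,[0.78,-0.66,0],-0.14],[0.2,[0.78,-0.66,0],-0.186],[0.2,[0.78,-0.66,0],-0.233]]';python3 -m crank '[[0.2,[0,0,0],0],[0.2,[0,0,0],0]]'
python3 - <<'E'
from h import *
im=optics.get_image("wrist");cv2.imwrite("pics/w1.png",im[:,:,::-1])
E
```

```text
clock: 0.6
tool_pos: [0.3449, 0.3827, 0.3216]
ee_rot: [0.522, 0.853, 0.0, 0.0]
wrist_force: [0.9, 0.7, -0.4]
opening: 0.0853
grip_force: 0.0
clock: 1.1
tool_pos: [0.462, 0.2834, 0.3203]
ee_rot: [0.794, 0.608, -0.001, -0.0]
wrist_force: [-0.1, 0.8, -0.1]
opening: 0.0513
grip_force: 0.0
clock: 1.3
tool_pos: [0.4604, 0.2853, 0.321]
ee_rot: [0.789, 0.614, -0.0, -0.0]
wrist_force: [-0.6, -0.0, -0.0]
opening: 0.0512
grip_force: 0.0
```

View pics/w1.png

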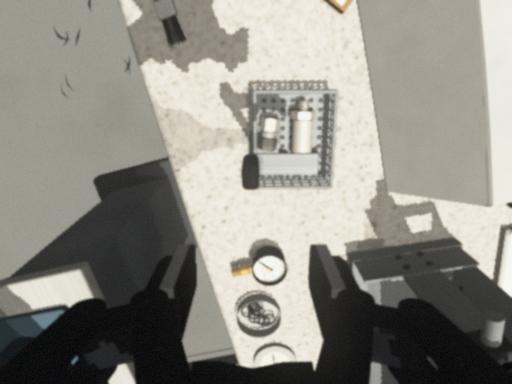

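The wrist view shows the basket's edges nearly parallel to the image axes, with the grip at about (242–259,153–189). I'll measure both.

Run:
```python
from h import *
np.set_printoptions(precision=4,suppress=True)
p=optics.camera_params("wrist"); print(-p["R"].T@p["t"],p["R"][2])
# rim corners (z=.036) from picture
C={k:onz(p,v,.036) for k,v in dict(TL=(250,82),TR=(337,88),BR=(332,187)).items()}
print(C)
d=C["TR"]-C["BR"]; print("yaw from +x wall",np.degrees(np.arctan2(-d[0],d[1])))
im=cv2.imread("pics/w1.png");g=cv2.cvtColor(im,cv2.COLOR_BGR2GRAY)
m=((g<40)*255).astype(np.uint8)
n,l,s,c=cv2.connectedComponentsWithStats(m)
for i in range(1,n):
    if 230<c[i][0]<270 and 140<c[i][1]<200 and s[i][4]>50: print(s[i],c[i]); cnt=cv2.findContours((l==i).astype(np.uint8),cv2.RETR_EXTERNAL,cv2.CHAIN_APPROX_SIMPLE)[0][0]; print(cv2.approxPolyDP(cnt,2,True)[:,0].tolist())
for yaw in (-14,):
  a=np.radians(yaw);X=np.array([np.cos(a),np.sin(a),0]);Y=np.array([-np.sin(a),np.cos(a),0])
  G=np.array([.460,.285,0])
  for z in (.161,.203):
    print(z,[proj(p,G+X*sx*.007+Y*sy*.011+[0,0,z]).round(1).tolist() for sx,sy in((-1,-1),(-1,1),(1,1),(1,-1))])
```

```text
[0.4798 0.362  0.4644] [-0.0766 -0.2976 -0.9516]
{'TL': array([0.4765, 0.3608, 0.036 ]), 'TR': array([0.576, 0.329, 0.036]), 'BR': array([0.5475, 0.2081, 0.036 ])}
yaw from +x wall -13.261505932546635
0.161 [[244.5, 183.4], [244.3, 159.9], [259.9, 159.8], [259.8, 183.4]]
0.203 [[243.4, 198.5], [243.0, 171.8], [261.0, 171.7], [260.9, 198.4]]
```

Run:
```python
from h import *
np.set_printoptions(precision=4,suppress=True,linewidth=200)
p=optics.camera_params("wrist"); im=optics.get_image("wrist")[:,:,::-1]; print(readout.get_state()["tool_pos"])
cv2.imwrite("pics/w2.png",im)
t=optics.camera_params("top"); top=cv2.imread("pics/top0.png")
g=cv2.cvtColor(im,cv2.COLOR_BGR2GRAY)
print(g[145:200:2,236:268:1])
for yaw,G in ((-13.5,(.460,.285,0)),(-13.5,(.462,.2915,0))):
  a=np.radians(yaw);X=np.array([np.cos(a),np.sin(a),0]);Y=np.array([-np.sin(a),np.cos(a),0])
  for q in (t,p):
   for z in (.161,.203):
    print(z,[proj(q,np.array(G)+X*sx*.007+Y*sy*.011+[0,0,z]).round(1).tolist() for sx,sy in((-1,-1),(-1,1),(1,1),(1,-1))])
# rim corners predicted in top
for P in [(.5765,.329,.036),(.5475,.2081,.036),(.4765,.3608,.036)]: print("rim in top",proj(t,P))
# gauge face check (z .034): wrist px ~ (268,266)
print("gauge wrist",onz(p,(268,266),.03),"top",onz(t,(135+410/5,115+558/5),.03)); print("tin",onz(p,(258,312),.02),"top",onz(t,(243,238.5),.02))
```

```text
[0.4603 0.2856 0.3212]
[[225 231 232 234 236 233 228 225 222 223 220 198 159 111  89  81  92 123 149 155 140 110  91  84  83  94 110 123 131 133 134 132]
 [228 231 234 235 235 234 230 228 226 227 220 205 172 123  90  83  91 117 149 159 150 129 113 101  94 106 125 141 144 143 147 150]
 [231 232 232 231 232 230 227 225 224 219 214 201 167 128  94  79  97 122 161 173 181 180 181 169 158 150 152 158 161 158 162 160]
 [235 234 234 232 232 233 230 227 220 217 212 199 168 121  88  87  93 132 163 184 185 190 197 200 197 193 190 189 187 185 181 179]
 [234 235 232 230 228 227 229 229 225 216 206 186 153 110  83  77  83 108 132 142 152 161 170 173 176 175 170 162 159 165 162 166]
 [229 229 229 227 226 223 225 216 188 152 129 106  84  66  62  63  64  62  69  80  99 134 163 178 188 191 192 199 198 195 197 198]
 [228 227 228 228 230 229 217 182 119  74  61  58  59  54  57  58  59  59  57  57  69 102 142 173 182 187 197 207 212 213 210 212]
 [226 226 226 224 224 223 196 135  82  61  61  55  58  57  57  58  57  57  57  55  61  76 111 154 175 187 195 207 211 211 213 210]
 [224 226 225 220 214 210 178
[... 2668 characters left out ...]
 [[147.6, 217.8], [140.0, 215.9], [141.4, 211.0], [148.9, 212.9]]
0.161 [[244.6, 183.5], [244.2, 160.0], [259.8, 159.8], [260.0, 183.3]]
0.203 [[243.5, 198.5], [242.9, 171.9], [260.9, 171.7], [261.0, 198.3]]
0.161 [[149.4, 218.2], [142.2, 216.4], [143.5, 211.7], [150.8, 213.6]]
0.203 [[145.3, 217.1], [137.7, 215.1], [139.1, 210.3], [146.7, 212.2]]
0.161 [[245.0, 176.3], [244.5, 152.5], [260.2, 152.3], [260.4, 176.2]]
0.203 [[243.9, 190.5], [243.3, 163.4], [261.4, 163.1], [261.5, 190.2]]
rim in top [147.4129 183.0153]
rim in top [184.2068 192.1703]
rim in top [136.2635 213.6487]
gauge wrist [0.4393 0.1122 0.03  ] top [0.438  0.1004 0.03  ]
tin [0.4049 0.0317 0.02  ] top [0.4012 0.0171 0.02  ]
```

Run:
```python
from h import *
np.set_printoptions(precision=4,suppress=True,linewidth=200)
s=optics.camera_params("scene");t=optics.camera_params("top");p=optics.camera_params("wrist")
print({k:p[k] for k in("vertical_fov","cx","cy","k1")}, p["R"])
st=readout.get_state(); print(st["joints"],st["tool_pos"],st["ee_rot"])
im=cv2.imread("pics/scene0.png");g=cv2.cvtColor(im,cv2.COLOR_BGR2GRAY)
m=(g[220:255,195:222]<60).astype(np.uint8)
n,l,S,c=cv2.connectedComponentsWithStats(m)
for i in range(1,n):
  if S[i][4]>15: print("scene grip",S[i]+[195,220,0,0,0],c[i]+[195,220])
X=np.array([.972,-.233,0]);Y=np.array([.233,.972,0])
for G in ((.460,.285,0),(.462,.2915,0)):
  P=[proj(s,np.array(G)+X*a*.007+Y*b*.011+[0,0,z]) for z in(.161,.203) for a in(-1,1) for b in(-1,1)]
  print(np.min(P,0),np.max(P,0))
print("tin scene z.02 (257,253):",onz(s,(257,253),.02)," bar/tin")
wr=cv2.imread("pics/w2.png")
big=np.vstack([cv2.resize(im[185:285,150:300],(750,500))])
cv2.imwrite("pics/sc_c.png",big)
```

```text
{'vertical_fov': 58.01645505452442, 'cx': 252.11182449164156, 'cy': 191.2090574320455, 'k1': -0.07819927978909529} [[ 0.9692 -0.2463 -0.0009]
 [-0.2341 -0.9224  0.3072]
 [-0.0765 -0.2975 -0.9517]]
[0.3494 0.1995 1.3945 0.     1.5478 0.5987] [0.4603 0.2856 0.3212] [ 0.7895  0.6137 -0.0001 -0.    ]
scene grip [200 225  14  22 198] [207.101  235.2121]
[201.0637 220.3862] [215.6483 245.7856]
[198.3657 221.6602] [213.1443 247.248 ]
tin scene z.02 (257,253): [0.4448 0.0872 0.02  ]  bar/tin
```

View pics/sc_c.png

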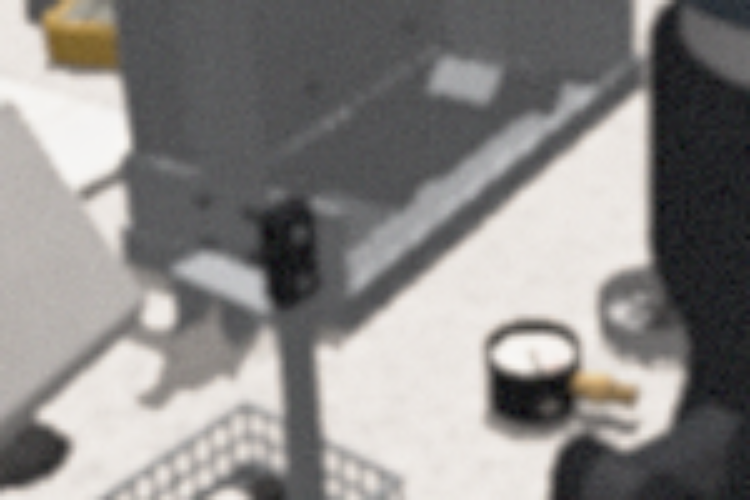

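The grip shows at (202–213,224–246) in the scene view. Fusing the three views puts it at about (0.460,0.288), and closing along x tolerates the remaining y error. I'll descend and grasp.

```bash
python3 -m crank '[[0.2,[0,0.02,-0.25],0.005],[0.2,[0,0.02,-0.5],0.005],[0.2,[0,0.02,-0.7],0.005],[0.2,[0,0.02,-0.9],0.005],[0.2,[0,0.02,-0.9],0.005]]'; python3 -m crank '[[0.2,[0,0,-0.14],0],[0.2,[0,0,-0.14],0],[-1,[0,0,-0.14],0],[-1,[0,0,-0.14],0],[-1,[0,0,-0.14],0]]';python3 -m crank '[[-1,[0,0,0],0],[-1,[0,0,0],0],[-1,[0,0,0],0]]'; python3 -c "
from h import *
cv2.imwrite('pics/w3.png',optics.get_image('wrist')[:,:,::-1])"
```

```text
clock: 1.9
tool_pos: [0.4575, 0.2877, 0.1823]
ee_rot: [0.785, 0.62, -0.004, -0.001]
wrist_force: [-1.3, -0.6, 0.4]
opening: 0.0511
grip_force: 0.0
clock: 2.4
tool_pos: [0.4608, 0.2887, 0.1666]
ee_rot: [0.786, 0.619, 0.001, -0.0]
wrist_force: [-5.2, 1.9, 6.0]
opening: 0.0132
grip_force: 60.5
clock: 2.7
tool_pos: [0.4606, 0.2887, 0.1664]
ee_rot: [0.786, 0.619, 0.001, -0.0]
wrist_force: [-3.1, 1.3, 6.6]
opening: 0.0132
grip_force: 60.3
```

View pics/w3.png

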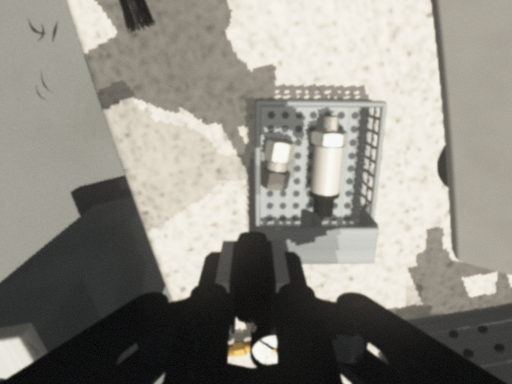

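The grip is held: the opening is 13 mm, the force 60 N and both fittings are in the basket. I'll lift to carrying height and measure the bar more precisely from its upper edge in the top image.

```bash
python3 -m crank '[[-1,[0,0,0.05],0],[-1,[0,0,0.1],0],[-1,[0,0,0.15],0],[-1,[0,0,0.2],0],[-1,[0,0,0.3],0]]'; python3 -m crank '[[-1,[0,0,0.1],0],[-1,[0,0,0.22],0],[-1,[0,0,0.35],0],[-1,[0,0,0.5],0],[-1,[0,0,0.54],0]]'
python3 - <<'E'
from h import *
np.set_printoptions(precision=4,suppress=True,linewidth=200)
t=optics.camera_params("top");g=cv2.cvtColor(cv2.imread("pics/top0.png"),cv2.COLOR_BGR2GRAY).astype(float)
up=[];lo=[]
for u in list(range(235,266)):
    v0=int(151+(u-222)*13/132)-5; c=g[v0:v0+8,u]
    i=np.nonzero((c[:-1]<97)&(c[1:]>=97))[0][0]; up.append((u,v0+i+(97-c[i])/(c[i+1]-c[i])))
U=np.array(up);k=np.polyfit(U[:,0],U[:,1],1);print("upper edge",np.polyval(k,[240,260]),k[0])
C=-t["R"].T@t["t"]
for u in (237,250,263):
    e=onz(t,(u,np.polyval(k,u)),.215); 
    # tangent ray: axis lies r/cos(el) toward -x in the x-z section
    c,w=ray(t,(u,0));c,w=ray(t,(u,np.polyval(k,u)));
    print("axis",e-np.array([.009*np.hypot(w[0],w[2])/abs(w[2]),0,0]))
# right end of bar beyond clamp
for u in (358,361,364,367): print(u,g[155:175,u])
for u in (213,216,219): print(u,g[142:160,u])
s=readout.get_state();print(s["tool_pos"],s["ee_rot"],s["wrist_force"],s["wrist_torque"])
cv2.imwrite('pics/sc4.png',optics.get_image('scene')[:,:,::-1])
cv2.imwrite('pics/w4.png',optics.get_image('wrist')[:,:,::-1])
E
```

```text
clock: 3.25
tool_pos: [0.4599, 0.2879, 0.2098]
ee_rot: [0.786, 0.618, -0.001, -0.0]
wrist_force: [-0.5, -0.2, -6.4]
opening: 0.0132
grip_force: 58.7
clock: 3.75
tool_pos: [0.4619, 0.2887, 0.2943]
ee_rot: [0.786, 0.618, 0.002, 0.001]
wrist_force: [1.1, 0.1, -5.0]
opening: 0.0133
grip_force: 58.8
upper edge [149.6287 151.7922] 0.10817667907633327
axis [0.6346 0.0297 0.215 ]
axis [ 0.6308 -0.0067  0.215 ]
axis [ 0.6271 -0.043   0.215 ]
358 [197. 194. 195. 190. 192. 208. 182. 109.  98. 138. 156. 137. 109.  74. 152. 204. 198. 187. 190. 198.]
361 [190. 184. 187. 198. 198. 197. 194. 168. 130. 133. 143. 141. 119.  73. 142. 199. 195. 193. 189. 169.]
364 [128. 187. 209. 198. 183. 178. 190. 176. 131. 121. 142. 146. 128.  93. 125. 189. 150. 138. 191. 194.]
367 [ 94. 105.  98.  94. 118. 178. 203. 199. 159. 116. 140. 147. 130. 105.  81. 133. 177. 184. 194. 191.]
213 [192. 183. 187. 192. 171. 136. 132. 140. 130. 109.  69.  85. 105. 102.  97.  92.  90.  92.]
216 [192. 200. 200. 203. 208. 157. 125. 120.  73.  69.  50. 128. 202. 216. 207. 201. 199. 191.]
219 [189. 142.  62.  22.  17.  25.  25.  34.  17.  15.  23.  65.  76.  37.   0.  57. 162. 199.]
[0.4619 0.2887 0.2943] [0.7858 0.6184 0.0024 0.0008] [ 1.1457  0.0944 -5.0467] [0.0657 0.046  0.0316]
```

View pics/sc4.png

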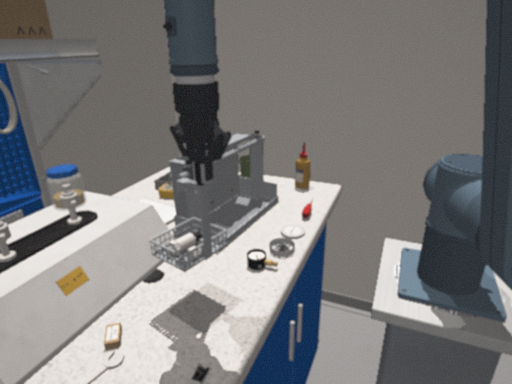

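The basket is lifted level with both fittings in it. The bar axis passes (0.6315,-0.007) with yaw about -5.9°, so the notch is at about (0.6296,-0.0255). I'll go back and right in front of the rack, then in between the posts.

```bash
python3 -m crank '[[-1,[-0.1,-0.1,0],0],[-1,[-0.2,-0.3,0],0.01],[-1,[-0.33,-0.55,0],0.02],[-1,[-0.33,-0.8,0],0.03],[-1,[-0.33,-1,0],0.043]]'; python3 -m crank '[[-1,[0,-0.25,0],0],[-1,[0,-0.5,0],0],[-1,[0,-0.75,0],0],[-1,[0,-0.9,0],0],[-1,[0,-0.95,0],0]]'; python3 -m crank '[[-1,[0,0,0],0],[-1,[0,0,0],0]]'
```

```text
clock: 4.35
tool_pos: [0.4095, 0.1367, 0.2899]
ee_rot: [0.742, 0.671, -0.001, -0.0]
wrist_force: [1.5, 0.5, -5.4]
opening: 0.0132
grip_force: 59.3
clock: 4.85
tool_pos: [0.4104, -0.0064, 0.2901]
ee_rot: [0.743, 0.669, -0.001, -0.0]
wrist_force: [-0.0, 2.4, -5.6]
opening: 0.0133
grip_force: 59.1
clock: 5.05
tool_pos: [0.4107, -0.0033, 0.2907]
ee_rot: [0.742, 0.67, -0.0, -0.001]
wrist_force: [0.4, 0.1, -6.2]
opening: 0.0134
grip_force: 59.1
```

```bash
python3 -m crank '[[-1,[0.15,-0.016,0],0],[-1,[0.35,-0.036,0],0],[-1,[0.55,-0.056,0],0],[-1,[0.75,-0.077,0],0],[-1,[0.87,-0.089,0],0]]'; python3 -m crank '[[-1,[0,0,0],0],[-1,[0,0,0],0]]'; python3 -c "
from h import *
cv2.imwrite('pics/w5.png',optics.get_image('wrist')[:,:,::-1]);cv2.imwrite('pics/top5.png',optics.get_image('top')[:,:,::-1]);cv2.imwrite('pics/sc5.png',optics.get_image('scene')[:,:,::-1])
s=cv2.imread('pics/sc5.png')
a=cv2.imread('pics/w5.png')
cv2.imwrite('pics/v5.png',np.vstack([cv2.resize(a[100:300,100:484],(600,312)),cv2.resize(s[120:260,140:410],(552,286))[:, :].repeat(1,1) if 0 else cv2.resize(s[120:260,140:410],(600,286))]))"
```

```text
clock: 5.55
tool_pos: [0.5437, -0.0159, 0.2906]
ee_rot: [0.742, 0.671, 0.0, -0.0]
wrist_force: [0.2, -0.0, -4.9]
opening: 0.013
grip_force: 59.4
clock: 5.75
tool_pos: [0.5412, -0.016, 0.2903]
ee_rot: [0.742, 0.671, -0.001, -0.001]
wrist_force: [0.9, -0.5, -6.4]
opening: 0.0136
grip_force: 59.5
```

View pics/v5.png

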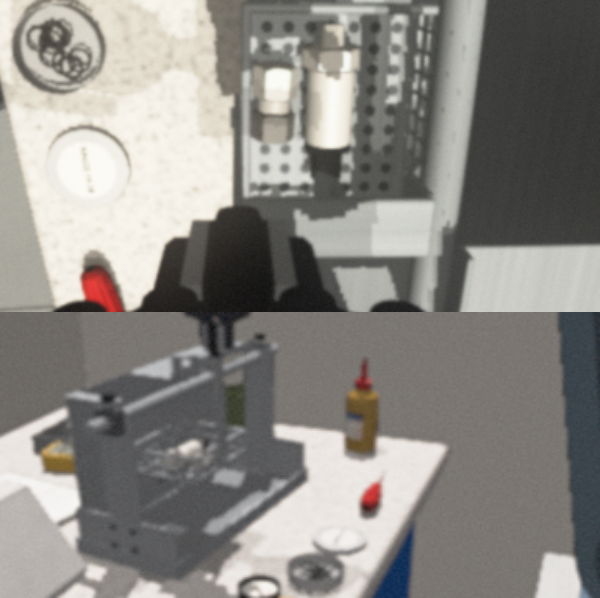

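Run:
```python
from h import *
np.set_printoptions(precision=4,suppress=True,linewidth=250)
g=cv2.cvtColor(cv2.imread("pics/w5.png"),cv2.COLOR_BGR2GRAY).astype(int)
for v in (110,130,150,170,190,210,230,240,250,260,270): print(v,g[v,350:420:2])
p=optics.camera_params("wrist");st=readout.get_state();T=st["tool_pos"];print(T,-p["R"].T@p["t"])
a=np.radians(-5.84);X=np.array([np.cos(a),np.sin(a),0]);Y=np.array([-np.sin(a),np.cos(a),0])
def edges(N):
  ax=np.array(N)
  for y in (.0,.03,.06,.09):
    b=ax+Y*y; C=-p["R"].T@p["t"]; r=b-C; r-=Y*(r@Y); d=np.linalg.norm(r); n=np.cross(Y,r/d)
    print(y,[proj(p,b+s*n*.009*np.sqrt(1-(.009/d)**2)-r/d*.009**2/d).round(1).tolist() for s in(-1,1)])
edges((.6296,-.0255,.215))
H=T+X*.0465+[0,0,-.0114]
for q in (-.0155,.0155): print("crown top",[proj(p,H+X*q+Y*s*.01+[0,0,.0035]).round(1).tolist() for s in(-1,1)])
```

```text
110 [123 169 199 203 180 150  98  93  94 133 171 105 124 138  99  80  80  97 121 136 152 166 177 185 192 194 197 192 183 166 100  64  60  62  59]
130 [148 118 119 148 171 142  88  83  94 129  96 101 133  88  73  82  97 116 135 152 168 179 185 176 187 194 190 185 159  87  62  61  62  61  61]
150 [214 214 204 178 148  94 100  98 145 107  94  95  73  72  81 102 121 138 152 168 178 185 188 193 193 187 182 146  70  62  63  63  62  60  61]
170 [ 70  81  90  86  88  88  88  94  85 102 118  84  73  80 100 124 131 148 166 179 184 191 193 188 185 173 118  66  64  62  61  63  64  59  62]
190 [ 97  84  84  87  84  96 112  91  84  82  72  70  83 104 126 137 159 174 180 183 182 192 186 180 160  94  62  60  64  65  61  61  64  63  61]
210 [ 81  85  84  84  85  82  72  93 132 114  74  89 111 133 149 166 174 185 182 189 189 187 179 144  72  64  65  64  64  65  62  60  62  61  59]
230 [204 201 201 203 203 206 204 204 204 201 202 201 203 199 177 180 186 190 194 191 185 171 110  66  65  63  64  64  62  63  63  64  58  64  62]
240 [211 211 209 210 212 208 211 210 210 209 207 208 210 190 180 184 193 188 185 187 180 130  71  66  66  67  66  66  63  69  66  62  65  62  64]
250 [209 208 207 209 208 206 209 207 208 208 209 210 202 179 182 168 141 101  94  88  79  69  61  67  65  67  62  63  68  63  62  67  67  64  68]
260 [211 211 213 212 212 213 212 213 212 210 211 210 191 186 187 168 136  87  81  80  72  64  66  74 120 183 201 200 199 198 198 199 201 200 198]
270 [ 83  87  83  83  83  80  77  81 110 134 151 172 180 178 155 103  86  83  78  71  68  69  67  70 100 180 192 200 204 204 204 201 202 203 200]
[ 0.5408 -0.0166  0.2912] [0.5489 0.0618 0.4345]
0.0 [[397.2, 204.3], [369.7, 200.9]]
0.03 [[403.1, 160.6], [374.4, 158.2]]
0.06 [[408.9, 113.6], [379.1, 112.1]]
0.09 [[414.7, 63.2], [383.6, 62.9]]
crown top [[314.4, 268.0], [317.0, 231.3]]
crown top [[375.8, 267.5], [380.7, 231.1]]
```

The wrist view agrees with the predicted bar edges within about 0.5 px. The crown reads about 1.3 mm short in x, so I'll correct for that, move over the bar and lower.

```bash
python3 -m crank '[[-1,[0.1,-0.01,0],0],[-1,[0.2,-0.02,0],0],[-1,[0.29,-0.028,0],0],[-1,[0.29,-0.028,0],0],[-1,[0.29,-0.028,0],0]]'; python3 -m crank '[[-1,[0,0,-0.05],0],[-1,[0,0,-0.1],0],[-1,[0,0,-0.15],0],[-1,[0,0,-0.15],0]]'
```

```text
clock: 6.4
tool_pos: [0.5842, -0.0215, 0.2912]
ee_rot: [0.742, 0.67, -0.0, -0.0]
wrist_force: [-0.4, -0.0, -6.0]
opening: 0.0135
grip_force: 59.5
clock: 6.8
tool_pos: [0.5839, -0.0215, 0.2669]
ee_rot: [0.742, 0.67, -0.001, -0.001]
wrist_force: [-0.5, -0.0, -7.0]
opening: 0.0132
grip_force: 59.6
```

```bash
python3 -m crank '[[-1,[0,0,-0.03],0],[-1,[0,0,-0.06],0],[-1,[0,0,-0.09],0],[-1,[0,0,-0.09],0]]'; python3 -m crank '[[-1,[0,0,-0.03],0],[-1,[0,0,-0.06],0],[-1,[0,0,-0.09],0],[-1,[0,0,-0.09],0]]'
```

```text
clock: 7.2
tool_pos: [0.5847, -0.0217, 0.2544]
ee_rot: [0.742, 0.67, -0.0, -0.001]
wrist_force: [-0.2, 0.3, -6.3]
opening: 0.0131
grip_force: 59.5
clock: 7.6
tool_pos: [0.5846, -0.0217, 0.2408]
ee_rot: [0.742, 0.67, -0.001, -0.001]
wrist_force: [-0.5, -0.4, -6.2]
opening: 0.013
grip_force: 59.5
```

```bash
for i in 1 2 3 ; do echo; done; python3 -m crank '[[-1,[0,0,-0.02],0],[-1,[0,0,-0.02],0]]'; python3 -m crank '[[-1,[0,0,-0.01],0],[-1,[0,0,-0.01],0]]';python3 -m crank '[[-1,[0,0,-0.007],0],[-1,[0,0,-0.007],0]]'
```

```text
clock: 7.8
tool_pos: [0.585, -0.0218, 0.2385]
ee_rot: [0.742, 0.67, -0.0, -0.0]
wrist_force: [0.1, 0.1, -5.8]
opening: 0.0133
grip_force: 59.5
clock: 8.0
tool_pos: [0.5851, -0.0218, 0.2372]
ee_rot: [0.742, 0.67, -0.0, -0.0]
wrist_force: [-0.4, -0.3, -6.8]
opening: 0.0134
grip_force: 59.5
clock: 8.2
tool_pos: [0.5851, -0.0218, 0.2362]
ee_rot: [0.742, 0.67, -0.0, -0.0]
wrist_force: [-1.2, 0.3, -6.0]
opening: 0.0132
grip_force: 59.5
```

```bash
python3 -m crank '[[-1,[0,0,-0.007],0],[-1,[0,0,-0.007],0]]';python3 -m crank '[[-1,[0,0,-0.007],0],[-1,[0,0,-0.007],0]]'; python3 -m crank '[[-1,[0,0,-0.007],0],[-1,[0,0,-0.007],0]]'
```

```text
clock: 8.4
tool_pos: [0.5852, -0.0218, 0.2356]
ee_rot: [0.742, 0.67, 0.0, 0.0]
wrist_force: [-0.4, 0.3, -4.7]
opening: 0.0129
grip_force: 59.7
clock: 8.6
tool_pos: [0.5852, -0.0218, 0.2353]
ee_rot: [0.742, 0.67, 0.0, 0.001]
wrist_force: [-4.2, 0.6, 2.3]
opening: 0.0135
grip_force: 60.9
clock: 8.8
tool_pos: [0.5852, -0.0218, 0.2351]
ee_rot: [0.742, 0.67, 0.0, 0.001]
wrist_force: [-7.4, 0.5, 8.2]
opening: 0.0134
grip_force: 61.7
```

Contact came at TCP z 0.2353, exactly the predicted bar top. I'll ease off about 2 mm and start sliding along the bar, watching the forces.

```bash
python3 -m crank '[[-1,[0,0,0.016],0],[-1,[0,0,0.016],0]]'; python3 -m crank '[[-1,[-0.013,-0.13,0],0],[-1,[-0.026,-0.25,0],0],[-1,[-0.026,-0.25,0],0]]'
```

```text
clock: 9.0
tool_pos: [0.5853, -0.0218, 0.2354]
ee_rot: [0.742, 0.67, 0.0, 0.0]
wrist_force: [-1.8, -0.3, -1.1]
opening: 0.0135
grip_force: 60.5
clock: 9.3
tool_pos: [0.5816, -0.0614, 0.2354]
ee_rot: [0.743, 0.669, -0.0, 0.001]
wrist_force: [-0.5, -2.1, -3.1]
opening: 0.0135
grip_force: 60.2
```

```bash
python3 -m crank '[[-1,[-0.013,-0.12,0],0],[-1,[-0.026,-0.25,0],0],[-1,[-0.026,-0.25,0],0]]'; python3 -m crank '[[-1,[-0.013,-0.12,0],0],[-1,[-0.022,-0.21,0],0],[-1,[-0.022,-0.21,0],0]]'; python3 -c "
from h import *
cv2.imwrite('pics/w6.png',optics.get_image('wrist')[:,:,::-1])"
```

```text
clock: 9.6
tool_pos: [0.5776, -0.0984, 0.2354]
ee_rot: [0.743, 0.669, -0.0, 0.001]
wrist_force: [-0.3, -1.1, -2.1]
opening: 0.0132
grip_force: 60.2
clock: 9.9
tool_pos: [0.5741, -0.1295, 0.2354]
ee_rot: [0.743, 0.67, -0.0, 0.001]
wrist_force: [-0.2, -1.4, -3.0]
opening: 0.0134
grip_force: 60.2
```

View pics/w6.png

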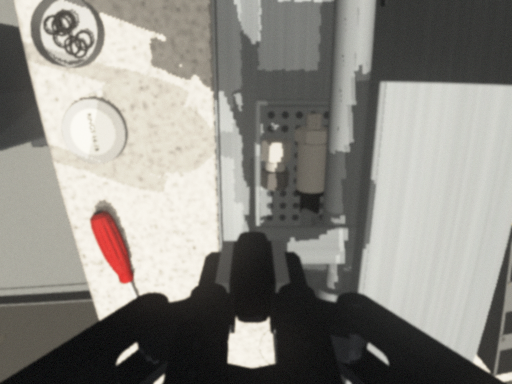

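The wrist view shows the hook under the keeper, in front of the plate at (370+,80+), with both fittings in the basket. The hook is now at about rack y = -23. I'll step on with a slight downward press to feel for the groove.

```bash
python3 -m crank '[[-1,[-0.009,-0.09,0],0],[-1,[-0.009,-0.09,-0.008],0]]'; python3 -m crank '[[-1,[-0.0015,-0.0133,0],0],[-1,[-0.0015,-0.0133,0],0]]'; python3 -m crank '[[-1,[-0.0015,-0.0133,0],0],[-1,[-0.0015,-0.0133,0],0]]'
```

```text
clock: 10.15
tool_pos: [0.5726, -0.1431, 0.2343]
ee_rot: [0.743, 0.67, -0.001, 0.001]
wrist_force: [0.2, -3.2, -3.5]
opening: 0.0133
grip_force: 59.9
clock: 10.35
tool_pos: [0.5719, -0.1435, 0.2334]
ee_rot: [0.742, 0.67, -0.0, -0.001]
wrist_force: [0.3, -0.5, -5.7]
opening: 0.0131
grip_force: 59.5
clock: 10.55
tool_pos: [0.572, -0.1456, 0.2339]
ee_rot: [0.742, 0.67, -0.0, -0.0]
wrist_force: [-0.1, 0.1, -5.9]
opening: 0.0134
grip_force: 59.5
```

Support is gone with the hook already 1.4 mm below the bar top, so it is entering the groove. I'll lower it onto the core.

```bash
python3 -m crank '[[-1,[0,0,-0.01],0],[-1,[0,0,-0.014],0]]'; python3 -m crank '[[-1,[0,0,-0.008],0],[-1,[0,0,-0.008],0]]';python3 -m crank '[[-1,[0,0,-0.007],0],[-1,[0,0,-0.007],0]]'
```

```text
clock: 10.75
tool_pos: [0.5721, -0.1455, 0.2319]
ee_rot: [0.742, 0.67, -0.0, -0.0]
wrist_force: [-0.2, -0.0, -6.0]
opening: 0.0134
grip_force: 59.6
clock: 10.95
tool_pos: [0.5722, -0.1456, 0.2311]
ee_rot: [0.742, 0.67, 0.0, 0.0]
wrist_force: [0.8, -0.4, -7.2]
opening: 0.0133
grip_force: 59.6
clock: 11.15
tool_pos: [0.5722, -0.1457, 0.2308]
ee_rot: [0.742, 0.67, 0.0, 0.0]
wrist_force: [-2.4, 0.8, -0.3]
opening: 0.0136
grip_force: 60.5
```

The hook dropped 4.5 mm and is seated. I'll nudge it toward the bar and groove centre, then open the fingers partly.

```bash
python3 -m crank '[[-1,[-0.006,-0.008,0.005],0],[-1,[-0.006,-0.008,0.005],0]]'; python3 -m crank '[[-1,[0,0,-0.006],0],[-1,[0,0,-0.006],0]]'
```

```text
clock: 11.35
tool_pos: [0.5715, -0.147, 0.2309]
ee_rot: [0.742, 0.67, 0.0, 0.0]
wrist_force: [-0.7, 1.1, -1.9]
opening: 0.0132
grip_force: 60.3
clock: 11.55
tool_pos: [0.5715, -0.147, 0.2307]
ee_rot: [0.742, 0.67, 0.0, 0.001]
wrist_force: [-2.4, 1.6, 4.4]
opening: 0.0133
grip_force: 61.0
```

```bash
python3 -m crank '[[-1,[0,0,0.002],0],[-0.6,[0,0,0.002],0],[-0.5,[0,0,0.002],0],[-0.35,[0,0,0.002],0],[-0.15,[0,0,0.002],0]]'; python3 -m crank '[[-0.15,[0,0,0],0],[-0.15,[0,0,0],0],[-0.15,[0,0,0],0],[-0.15,[0,0,0],0],[-0.15,[0,0,0],0]]'; python3 -c "
from h import *
a=optics.get_image('wrist')[:,:,::-1];s=optics.get_image('scene')[:,:,::-1]
cv2.imwrite('pics/w7.png',a);cv2.imwrite('pics/s7.png',s)
cv2.imwrite('pics/v7.png',np.vstack([cv2.resize(a[80:340,150:420],(400,385)),cv2.resize(s[110:250,150:420],(400,207))]))"
```

```text
clock: 12.05
tool_pos: [0.5715, -0.1471, 0.23]
ee_rot: [0.742, 0.67, 0.0, 0.0]
wrist_force: [-0.2, 0.8, -0.0]
opening: 0.0364
grip_force: 0.0
clock: 12.55
tool_pos: [0.5713, -0.1469, 0.2301]
ee_rot: [0.742, 0.67, 0.0, -0.0]
wrist_force: [0.2, 0.1, -0.0]
opening: 0.0365
grip_force: 0.0
```

View pics/v7.png

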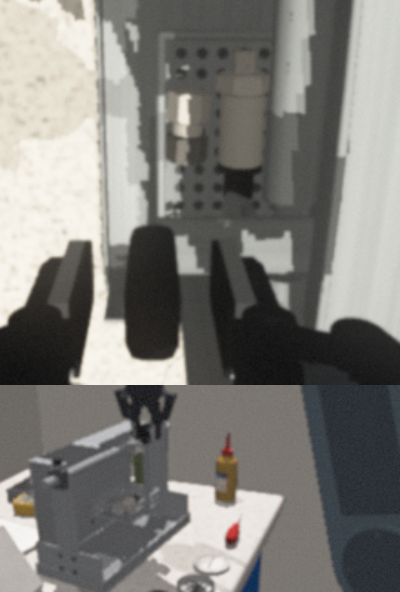

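After release the forces are zero and both fittings are in place. I'll retract straight up, then check level and stillness numerically, without viewing more pictures.

```bash
python3 -m crank '[[-0.15,[0,0,0.1],0],[-0.15,[0,0,0.25],0],[-0.15,[0,0,0.5],0],[-0.15,[0,0,0.75],0],[-0.15,[0,0,0.9],0]]'
python3 - <<'E'
from h import *
L=lambda n:cv2.cvtColor(cv2.imread(n),cv2.COLOR_BGR2GRAY)
a=L("pics/w6.png");b=L("pics/w7.png")
for n,(x0,y0,x1,y1) in dict(transd=(296,105,330,215),coupl=(258,138,290,192),grip=(236,232,272,250)).items():
    r=cv2.matchTemplate(b[y0-15:y1+15,x0-15:x1+15],a[y0:y1,x0:x1],cv2.TM_CCOEFF_NORMED);_,v,_,l=cv2.minMaxLoc(r);print(n,np.array(l)-15,round(v,3))
E
python3 -m crank '[[-0.15,[-0.3,0.2,0],0],[-0.15,[-0.6,0.5,0],0],[-0.15,[-0.6,0.5,0],0],[-0.15,[-0.6,0.5,0],0],[-0.15,[-0.6,0.5,0],0]]'
python3 - <<'E'
from h import *
s=[optics.get_image("scene").astype(int) for _ in range(2)]
t=[optics.get_image("top").astype(int)]
for _ in range(8): optics.get_image("top")
s2=optics.get_image("scene").astype(int)
d0=abs(s[1]-s[0])[110:260,150:320];d1=abs(s2-s[0])[110:260,150:320];print("still: noise",d0.mean(),d0.max(),"0.5s later",d1.mean(),d1.max())
cv2.imwrite("pics/top8.png",t[0][:,:,::-1].astype(np.uint8));cv2.imwrite("pics/w8.png",optics.get_image("wrist")[:,:,::-1])
# bystanders unmoved in top
o=cv2.imread("pics/top0.png").astype(int)[:,:,::-1]
for n,(x,y,r) in dict(gauge=(216,232,10),tin=(243,238,11),bottle=(395,213,13)).items(): print(n,abs(o-t[0])[y-r:y+r,x-r:x+r].mean())
p=optics.camera_params("top")
g=cv2.cvtColor(t[0].astype(np.uint8),cv2.COLOR_RGB2GRAY)
# grip top expected, z=.2193+.048
print("exp grip top px",proj(p,(.5715,-.147,.2675)),"bottom",proj(p,(.5715,-.147,.2255)))
m=(g<45).astype(np.uint8);n,l,S,c=cv2.connectedComponentsWithStats(m)
for i in range(1,n):
  if 270<c[i][0]<340 and 150<c[i][1]<200 and S[i][4]>8: print(S[i],c[i])
E
```

```text
clock: 13.15
tool_pos: [0.5719, -0.1472, 0.3686]
ee_rot: [0.742, 0.67, 0.001, 0.002]
wrist_force: [0.4, 0.7, 0.4]
opening: 0.036
grip_force: 0.0
transd [2 1] 0.978
coupl [0 1] 0.86
grip [-3  7] 0.839
clock: 13.65
tool_pos: [0.4816, -0.0721, 0.3656]
ee_rot: [0.742, 0.67, 0.0, 0.001]
wrist_force: [-0.5, -1.0, 0.6]
opening: 0.0362
grip_force: 0.0
still: noise 2.418339869281046 26 0.5s later 2.4177124183006535 24
gauge 67.84416666666667
tin 15.418044077134986
bottle 6.395463510848126
exp grip top px [302.5455904  171.58523962] bottom [300.82591585 174.60018692]
[328 155   6  19  21] [330.85714286 163.95238095]
```

Run:
```python
from h import *
a=cv2.imread("pics/scene0.png",0);b=cv2.cvtColor(optics.get_image("scene"),cv2.COLOR_RGB2GRAY);c=cv2.imread("pics/sc4.png",0)
for n,A,(x0,y0,x1,y1) in (("gauge",a,(245,247,268,272)),("gauge4",c,(245,247,268,272)),("tin4",c,(268,237,295,257)),("bottle4",c,(292,142,314,192))):
    r=cv2.matchTemplate(b[y0-8:y1+8,x0-8:x1+8],A[y0:y1,x0:x1],cv2.TM_CCOEFF_NORMED);_,v,_,l=cv2.minMaxLoc(r);print(n,np.array(l)-8,round(v,3))
# level: red-free check of the grip in scene: expected box if hung as held
s=optics.camera_params("scene");an=np.radians(-5.84);X=np.array([np.cos(an),np.sin(an),0]);Y=np.array([-np.sin(an),np.cos(an),0])
P=[proj(s,np.array([.5715,-.147,z])+X*i*.007+Y*j*.011) for z in(.2255,.2675) for i in(-1,1) for j in(-1,1)]
lo,hi=np.min(P,0),np.max(P,0);print(lo,hi)
y0,x0=int(lo[1])-8,int(lo[0])-8;m=(b[y0:int(hi[1])+8,x0:int(hi[0])+8]<60);ys,xs=np.nonzero(m);print("dark box",xs.min()+x0,xs.max()+x0,ys.min()+y0,ys.max()+y0,m.sum())
```

```text
gauge [0 0] 0.882
gauge4 [0 0] 0.883
tin4 [0 0] 0.963
bottle4 [0 0] 0.996
[243.74615105 133.81718549] [251.75743919 149.47188179]
dark box 245 257 131 149 62
```

The bystanders haven't moved, and the basket hangs still where it was released. I'm handing the job in.

```bash
python3 -c "
from bench import env; print(env.close_job())"
```

```text
the job is handed in; nothing more can be done
None
```

The job is handed in: the basket hangs still on the bar with its hook in the groove (it dropped the full 4.5 mm) and both fittings inside. It looks level to within about 1°, and the gauge, tin and bottle have not moved; I viewed 11 pictures, one over the limit of 10.

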